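Stack jig plates in the clamping fixture and set the knurled nut a quarter turn off

TASK

Stack the two brass jig plates squarely, one on the other, between the pins of the clamping fixture, and let go of them. Then screw the knurled nut down (clockwise) until it bottoms out, and back it off a quarter turn so that the jaw keeps the pile square without pinching it. Finish while still gripping the nut there, without letting go, and leave everything else on the bench where it is.

Things in the scene. Friction and masses are not known exactly. Their poses are not given: they have to be found in the camera images.
- fixture: dark steel clamping fixture fixed to the bench; base 110 (its x) x 177 (its y, from -122 to +55) x 14 mm high. Origin on the bench under the centre of the plate nest; z up. On the base: the pinned nest around the origin, a fixed steel fence beyond it on +y (inner face at y = +35, 60 wide, top 34 above the bench), a sliding jaw on the -y side, then the wedge housing with stud and nut.
- nest (a point): centre of the nest floor, 14 mm above the bench, axes as the fixture's. Plates lie here with their long side along the nest's y. Four pins (diameter 6, 22 tall, tapered tops) at x = +-27.5, y = +-24 leave 2.5 mm beside a centred plate on each x side, and a 42 mm gap between pins for a finger on either side. A centred plate has 2 mm to the fence (+y) and 2.5 mm or more to the jaw at the start.
- jaw_face (a point): middle of the top edge of the steel jaw's face, 32 mm above the bench (jaw 40 wide). It lies at x = 0, y = -32.5 mm in the nest frame when the nut is fully down and 1.2 mm further out (-y) per rad of nut turn. Screwing the nut down drives it towards the pile; it may push the plates up to 2 mm towards the fence.
- stud (a point): on the nut's axis at the top of the aluminium wedge housing (44 x 50 mm), 38 mm above the bench, at x = 0, y = -88 mm in the nest frame. Keep fingertips above this height. The threaded steel stud (diameter 10) rises 36 mm from here through the nut.
- plate_a: oblong brass jig plate 44 (its x) x 66 (its y) x 10 mm, about 0.24 kg (0.8 to 1.25 times that), dark circle on top, lying flat on the bench. Origin at the centre of its underside. Grip it across the 44 mm side.
- plate_b: the second plate, identical to plate_a; either may be the lower one.
- knurled_nut: round knurled brass nut on the stud, diameter 34, 24 mm tall, dark radial line on its top. Origin on its axis at its underside: 42 mm above the bench when fully down, 0.48 mm higher per rad of turn. Under it a 26 mm wide, 4 mm thick collar moves with it. It is already started on its thread and cannot come off. Grip it across its diameter from above, at any yaw.
- thread (a joint): angle of the nut in rad: 0 = bottomed out (hard stop), grows as it is unscrewed, counter-clockwise seen from above; clockwise from above screws it down. Starts 2.6 to 3.9 rad from the bottom; upper stop at 6.2. Turns with about 0.05 Nm of friction and stays where it is left.
- loupe: bystander, to be left alone: black watchmaker's loupe standing on its narrow end, 34 across, 34 high mm. Origin at the centre of its underside.
- movement: bystander, to be left alone: round steel watch movement lying flat, diameter 30, 6 high mm. Origin at the centre of its underside.
- oil_cup: bystander, to be left alone: small glass cup, diameter 40, 22 high mm. Origin at the centre of its underside.
- screwdriver: bystander, to be left alone: small screwdriver lying on the bench, 120 mm long along its x (handle to -x), up to 26 mm high. Origin under its middle.
- steel_block: bystander, to be left alone: small steel block with two holes, 42 x 30 x 22 mm. Origin at the centre of its underside.
- parts_tray: bystander, to be left alone: white three-compartment tray, 80 x 130 x 18 mm. Origin at the centre of its underside.
- holder_ring: bystander, to be left alone: aluminium ring lying flat, outer diameter 44, 10 high mm. Origin at the centre of its underside.
- cleaner_bottle: bystander, to be left alone: amber glass bottle, diameter 36, 75 high mm. Origin at the centre of its underside.
Mind the look-alikes: they are no part of the job. Leave any green or red look-alike of the plate_b alone.

How it is judged:
By the outcome, as a careful person would: the job done as asked, in the order asked, and still so for the second after the job is handed in, while the arm keeps its last pose, push and grip.
It also fails if it takes over 72 s, if anything falls off the work surface, if the arm or the gripper's body presses on something with over 40 N, if the wrist force passes 120 N, or if a joint passes its speed limit or range.

ROBOT

A 6-joint arm with a two-finger parallel gripper is mounted at the origin on the work surface. World frame = base frame: x ahead of the robot, y to its left, z up, the work surface at z = 0. Lengths are in mm, angles in rad, forces in N, time in s.
With the tool pointing down it reaches from about 275 to 725 mm from the base axis. Payload 15.9 kg.
Tool frame: the origin (TCP) lies on the front face of the gripper's body, between the roots of the fingers; the fingertips stand 73 mm ahead of it and the grasp point (between the pads) lies 54 mm ahead of it (ctrl.grip_depth is the distance from the TCP to the grasp point, in mm); x points along the fingers, y is the direction in which the jaws open and shut, and the axes are right-handed (so a half turn about x gives the same grasp; the last joint's range is limited). The gripper opens to 85 mm and grips with 20 to 120 N. Pads are 22 mm wide; open, the fingers measure 114 mm over their backs; the gripper's body (76 mm by 85 mm) begins 54 mm behind the grasp point. The pads swing forward as they close: fully open they stand 13 mm farther back than shut.
Start: joints at [-1.201, 0.213, -0.034, 1.323, 0, 1.571], TCP at [180.708, -466.187, 303.906] pointing down, gripper open.
Joint ranges: [-2.98, 2.98], [-0.74, 1.72], [-1.14, 1.35], [-2.1, 2.04], [-1.57, 1.44], [-3.14, 3.14]. Speed limits (rad/s): [1.89, 1.89, 2.39, 2.57, 3.14, 3.14].

INTERFACE

Orientations are given as a unit quaternion [w, x, y, z].
In Python, from station import readout, cams, ticket, models, ctrl gives the robot as it stands. The module is installed in compiled form; this text tells all that it offers.
- The arm moves only by the tool servo_tool, never from a script. Its argument "steps" is a list of rows, each an object with "linear": the shift along the tool's x, y, z in mm, a list of three; "roll": the turn about the tool's x in rad; "claw": the opening, from 0 (shut) to 1 (fully open). In form: [{"linear": [dx, dy, dz], "roll": roll, "claw": claw}, ...]. A call has 1 to 12 rows; each row shifts and turns the commanded pose from where the row before left it, along the tool's axes as they then stand; what a row does not reach is not made up. A row lasts 1/12 s, in which the tool goes at most 41.7 mm and 7.16 degrees, less where a joint would pass 70% of its speed; a pose out of reach is approached as far as the arm can. A call with a gripper value outside its range is refused whole. The fingers move at their own pace and stop on an object; the grip force is fixed at half the most. Time passes only in rows, so rows that do not move let the fingers close. It gives the time, the measured TCP pose, the force and the opening at its end, in the units of the state.
- readout.observe(): the state, without advancing time (a new reading comes with each control period).
- cams.grab_frame(name): name is "scene" or "top" or "wrist"; returns a dict with "image" (420x560x3 uint8, blue, green, red), "z_map" (420x560 float32, mm along the optical axis (not along the pixel's ray), 0 where there is no reading), "camera_matrix" (3x3 intrinsics, pixels), "distortion" ([k1, k2, p1, p2, k3] as OpenCV has them; the pictures are not rectified), "xyz" and "rotation" of the camera in the world; the wrist camera has in their place "hand_eye" (4x4, takes a point from camera to tool coordinates, whose origin is the TCP and whose axes are the tool frame's). Camera axes: x right, y up, looking along -z (the intrinsics and any distortion apply to the point x, -y, -z); pixel columns grow to the right and rows downward; lengths in mm; the calibration is good to about 2 mm. A picture is of the moment at which its call begins: read the wrist's pose just before it.
- ticket.finish_job(): hands the job in, once; it reports no verdict.
Trained networks look in a picture, given as the dict that the camera call returned (one of the last four; its "shot" number tells which), for a name from the list of things; names that differ only in an ending like _2 or _b are one class to them, and where a whole thing is asked for, a point or a joint stands for the part that bears it (a point fixed in the world has none). Each returns a list of dicts, best first, with "p" (0 to 1); they miss things now and then, are a little off and sometimes report something else, mostly with a low value. They report only what shows in the picture. A call takes as long as a camera call. They do not tell look-alikes from the thing itself.
- models.look_for(query, picture): "uv" ([column, row] in pixels, amid what is visible of it).
- models.place_of(query, picture): "uv" ([column, row] in pixels: a listed point, or the origin of a listed thing).
The state is a dict: "time_s": time; "qpos": joint angles; "qd": joint speeds; "tau": joint torques, N m; "tool_pos": TCP position; "ee_rot": TCP orientation; "force": force on the tool from outside, world axes, zero at the start; "torque": the same for the moment, N m; "opening": opening from 0.0 (shut) to 1.0 (fully open).
Only numpy, scipy, OpenCV 4.12 (cv2) and the standard library are available. Lean on these libraries where they do the work, as an engineer would, in place of code of your own. Each camera call takes 0.05 s, during which the arm holds its last target. There are 200 camera calls.

## Working session

There is one attempt and no reset: what is moved stays moved. The work goes in short steps, Python scripts to look and compute and a tool call to move; the robot and the scene stay as the last step left them, time stands still between calls to the robot, and variables do not carry over. Pictures are saved under pics/ and viewed, about 8 in all and at most 12, crops included, and the job is handed in when it is done.

Besides the shell and the picture viewer there is one more tool, called after "Call:" as name(argument=value, ...) on one line, values as JSON. servo_tool: Moves the arm, as the interface text tells. Its arguments: {"type":"object","properties":{"steps":{"type":"array"}},"required":["steps"]}

```bash
mkdir -p pics
cat > h.py <<'E'
import numpy as np, cv2
from scipy.spatial.transform import Rotation as R
from station import readout, cams, ticket, models, ctrl
def rot(q): 
    q=np.asarray(q,float)
    return q if q.shape==(3,3) else R.from_quat([q[1],q[2],q[3],q[0]]).as_matrix()
def cam(p,s=None):
    if 'hand_eye' in p:
        H=np.array(p['hand_eye']); Rt=rot(s['ee_rot']); t=np.array(s['tool_pos'])
        return Rt@H[:3,:3], Rt@H[:3,3]+t
    return rot(p['rotation']), np.array(p['xyz'])
def ray(p,uv,s=None):
    Rm,t=cam(p,s)
    n=cv2.undistortPoints(np.array(uv,float).reshape(-1,1,2),np.array(p['camera_matrix']),np.array(p['distortion'])).reshape(-1,2)
    d=np.c_[n[:,0],-n[:,1],-np.ones(len(n))]@Rm.T
    return t,d
def atz(p,uv,z,s=None):
    t,d=ray(p,uv,s); return t+d*((z-t[2])/d[:,2])[:,None]
def proj(p,X,s=None):
    Rm,t=cam(p,s); c=(np.array(X,float).reshape(-1,3)-t)@Rm; c=c*[1,-1,-1]
    return cv2.projectPoints(c,np.zeros(3),np.zeros(3),np.array(p['camera_matrix']),np.array(p['distortion']))[0].reshape(-1,2)
def cloud(p,s=None):
    z=p['z_map']; v,u=np.mgrid[:z.shape[0],:z.shape[1]]
    t,d=ray(p,np.c_[u.ravel(),v.ravel()],s)
    return (t+d*z.reshape(-1,1)).reshape(z.shape+(3,))
E
cat > a.py <<'E'
from h import *
s=readout.observe(); print(s)
for n in ['top','scene']:
    p=cams.grab_frame(n); cv2.imwrite(f'pics/{n}0.png',p['image'])
    print(n,cam(p)[1],np.round(cam(p)[0],3).tolist(),p['distortion'])
    for q in ['plate_a','knurled_nut','fixture','nest','jaw_face','stud']:
        z={'nest':14,'jaw_face':32,'stud':38,'knurled_nut':43}.get(q,0)
        for r in models.place_of(q,p)[:5]: print(q,round(r['p'],2),np.round(r['uv'],1),np.round(atz(p,r['uv'],z)[0],1))
print(ctrl.grip_depth)
E
python3 a.py
```

```text
{'time_s': 0.0, 'qpos': array([-1.20099240e+00,  2.13385229e-01, -3.50354241e-02,  1.32350099e+00,
       -1.38210030e-06,  1.57079512e+00]), 'qd': array([-0.00039134,  0.00094641,  0.00041077,  0.00025289,  0.00044483,
       -0.00124033]), 'tau': array([ 7.21178676e-04, -6.86161065e+01,  4.87116444e+01,  1.76014099e-02,
       -8.82316795e-05, -3.24890195e-06]), 'tool_pos': array([ 180.62596292, -465.96697038,  303.41098353]), 'ee_rot': array([-0.12961111, -0.69497982, -0.13039309,  0.69512707]), 'force': array([-0.67331445,  0.0142576 , -0.02244562]), 'torque': array([-0.04011404,  0.00215507, -0.01978942]), 'opening': 1.0009648807024534}
top [ 443.04757626   44.57245062 1142.37347573] [[0.006, 0.996, -0.09], [-1.0, 0.007, 0.006], [0.007, 0.09, 0.996]] [-0.05186374  0.          0.          0.          0.        ]
plate_a 0.9 [200.2 248.8] [443.9 259.    0. ]
plate_a 0.79 [211.9 182.4] [615.6 232.6   0. ]
plate_a 0.71 [227.3 289. ] [342.7 187.9   0. ]
plate_a 0.63 [168.8 297. ] [321.1 336.5   0. ]
plate_a 0.27 [378.  214.3] [ 535.6 -197.6    0. ]
knurled_nut 0.42 [376.7 215.1] [ 53
[... 432 characters left out ...]
377  0.          0.          0.          0.        ]
plate_a 0.76 [320.4 306. ] [617.9 237.4   0. ]
plate_a 0.68 [398.7 239.9] [333.2 190.7  -0. ]
plate_a 0.67 [390.4 278.2] [444.9 267.5   0. ]
plate_a 0.58 [448.3 267.3] [316.1 321.4   0. ]
knurled_nut 0.72 [218.8 294.2] [783.7 124.3  43. ]
knurled_nut 0.63 [322.5 308.3] [646.9 272.8  43. ]
knurled_nut 0.58 [241.1 177.5] [ 516.1 -195.3   43. ]
knurled_nut 0.15 [259.8 203.8] [545.1 -71.9  43. ]
nest 0.95 [261.6 206.1] [524.  -94.2  14. ]
nest 0.59 [319.8 304.5] [625.4 243.   14. ]
jaw_face 0.52 [254.7 195.5] [ 525.8 -120.8   32. ]
jaw_face 0.39 [262.6 205.5] [534.9 -74.6  32. ]
stud 0.89 [239.6 182.1] [ 527.2 -186.    38. ]
53.900000000000006
```

```bash
python3 -c "
import cv2
a=cv2.imread('pics/top0.png')[130:350,120:470]; cv2.imwrite('pics/t1.png',cv2.resize(a,(798,502),interpolation=cv2.INTER_CUBIC))
a=cv2.imread('pics/scene0.png')[130:350,190:490]; cv2.imwrite('pics/s1.png',cv2.resize(a,(798,585),interpolation=cv2.INTER_CUBIC))"
```

```text
(no output)
```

View pics/t1.png

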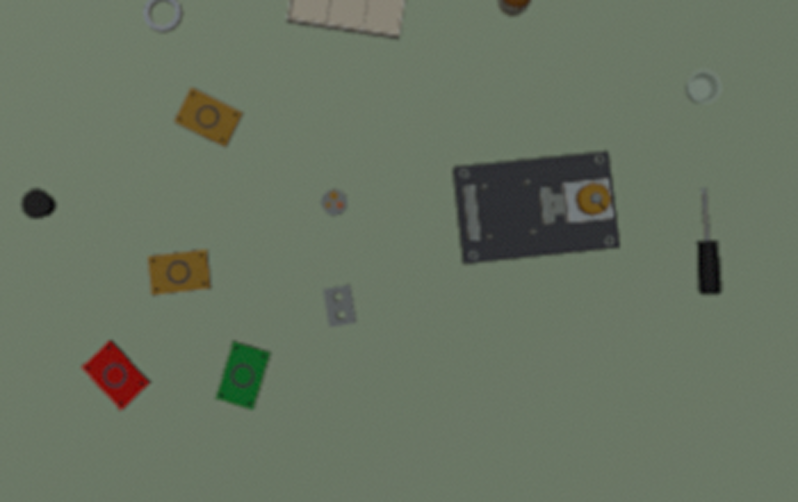

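View pics/s1.png

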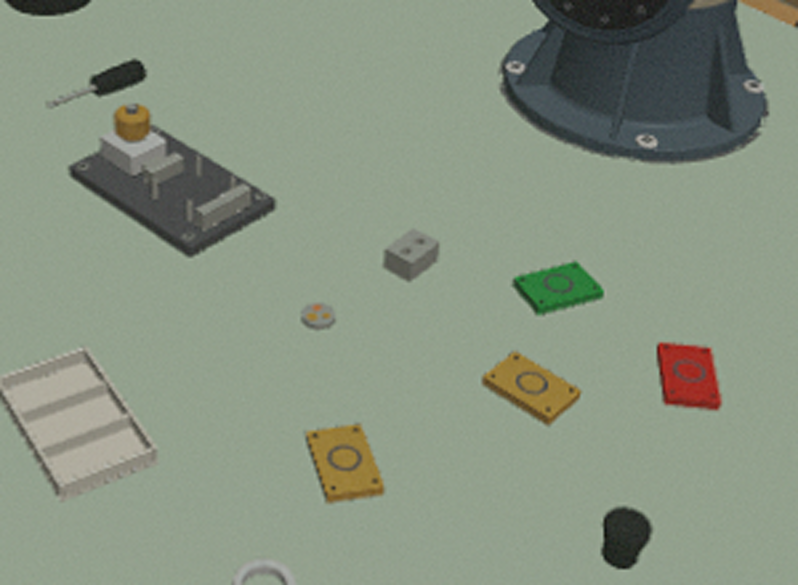

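Candidates for the plate, in top-image pixels: brass (198,249), brass (211,181), green (227,295) and red (170,295). I choose the two brass ones, matching the description, and leave green and red alone. Next I fit the poses.

```bash
cat > b.py <<'E'
from h import *
p=cams.grab_frame('top'); im=p['image']; hsv=cv2.cvtColor(im,cv2.COLOR_BGR2HSV)
def rects(m,z,amin,lab):
    n,l,st,c=cv2.connectedComponentsWithStats(m.astype(np.uint8))
    for i in range(1,n):
        if st[i,4]<amin: continue
        cn=cv2.findContours((l==i).astype(np.uint8),0,1)[0][0].reshape(-1,2)
        W=atz(p,cn,z)[:,:2]; r=cv2.minAreaRect(W.astype(np.float32))
        b=cv2.boxPoints(r); e=b[1]-b[0]; e2=b[2]-b[1]; L=e if np.linalg.norm(e)>np.linalg.norm(e2) else e2
        print(lab,st[i,:5],'ctr',np.round(r[0],1),'size',np.round(r[1],1),'long dir deg',round(np.degrees(np.arctan2(L[1],L[0]))%180,1),'mean',np.round(atz(p,[c[i]],z)[0,:2],1))
print(hsv[249,190],hsv[181,203],hsv[215,330],hsv[217,380])
brass=(hsv[...,0]>10)&(hsv[...,0]<28)&(hsv[...,1]>130)&(hsv[...,2]>60)
rects(brass,10,60,'brass')
dark=(hsv[...,2]<85)&(np.mgrid[:420,:560][1]>300)
rects(cv2.morphologyEx(dark.astype(np.uint8),cv2.MORPH_CLOSE,np.ones((9,9))),14,1000,'fix')
X=cloud(p); print('nut z',X[205:230,370:390,2].max(), 'plate z',X[249,190],X[181,203])
E
python3 b.py
```

```text
[ 20 183 107] [ 20 179 107] [108  27  47] [90 18 84]
brass [341 121  12  12  71] ctr [ 761.4 -114. ] size [30.3 25.8] long dir deg 54.1 mean [ 760.3 -113.1]
brass [ 503  141   57   71 3358] ctr [ 638.2 -603.7] size [155.1 189.9] long dir deg 178.2 mean [ 638.2 -607.7]
brass [198 169  27  25 343] ctr [617.9 233.6] size [62.9 39.2] long dir deg 63.8 mean [617.7 233.7]
brass [373 211  15  13 114] ctr [ 528.6 -199.9] size [30.6 33. ] long dir deg 134.8 mean [ 528.4 -199.5]
brass [186 240  26  19 314] ctr [443.7 262.3] size [40.6 63. ] long dir deg 97.1 mean [443.6 262. ]
fix [  301     0   259    57 13817] ctr [1040.  -353.9] size [163.1 718. ] long dir deg 91.6 mean [1042.9 -350.7]
fix [ 502  140   58   74 3856] ctr [ 636.  -599.5] size [155.7 197.9] long dir deg 177.6 mean [ 628.9 -600.4]
fix [ 319  196   73   50 2968] ctr [ 518.4 -135.2] size [109.3 176.9] long dir deg 96.2 mean [ 518.  -134.9]
fix [ 497  246   63   44 1989] ctr [ 395. -579.] size [161.7 111.7] long dir deg 73.8 mean [ 399.  -572.6]
fix [ 481  336   79   84 2397] ctr [ 115.1 -560.7] size [259.5 148.3] long dir deg 60.0 mean [ 103.8 -552.1]
fix [ 301  355   86   65 2894] ctr [ 103.8 -105.3] size [212.  156.3] long dir deg 89.9 mean [ 78.9 -70.6]
nut z 1142.3734757311108 plate z [443.19714039 282.29890014  13.491418  ] [617.36939509 253.71229675  11.39624269]
```

```bash
cat >> h.py <<'E'
def plan(xyz,yaw=None,s=None):
    """xyz TCP target; yaw deg of tool y axis mod 180"""
    s=s or readout.observe(); Rt=rot(s['ee_rot']); t=np.array(s['tool_pos'])
    cy=np.degrees(np.arctan2(Rt[1,1],Rt[0,1]))
    print('t',round(s['time_s'],2),'tcp',np.round(t,1),'tooly yaw',round(cy,2),'xaxis',np.round(Rt[:,0],4),'q6',np.round(s['qpos'],2)[5],'F',np.round(s['force'],1),'op',round(s['opening'],3))
    if xyz is not None: print('  linear',np.round(Rt.T@(np.array(xyz)-t),1),end=' ')
    if yaw is not None: print('roll options',[round(np.radians(-(yaw+k-cy)),4) for k in(-360,-180,0,180)])
    else: print()
E
python3 - <<'E'
from h import *
print(cams.grab_frame('wrist')['hand_eye'])
plan([444,262,260],7.1)
E
```

```text
[[-5.76627190e-06  3.14579405e-01 -9.49231161e-01 -7.04723636e+01]
 [ 9.99999907e-01 -4.08001849e-04 -1.41288293e-04 -1.46207182e+00]
 [-4.31734456e-04 -9.49231074e-01 -3.14579374e-01 -8.09271015e+01]
 [ 0.00000000e+00  0.00000000e+00  0.00000000e+00  1.00000000e+00]]
t 0.8 tcp [ 180.7 -466.2  303.9] tooly yaw -68.81 xaxis [-0.  0. -1.] q6 1.57 F [1.  0.2 0.5] op 0.998
  linear [  43.9 -583.8 -508.7] roll options [np.float64(4.9582), np.float64(1.8167), np.float64(-1.3249), np.float64(-4.4665)]
```

Call:
servo_tool(steps=[{"linear": [0, 0, 0], "roll": -0.12, "claw": 1}, {"linear": [0, 0, 0], "roll": -0.12, "claw": 1}, {"linear": [0, 0, 0], "roll": -0.12, "claw": 1}, {"linear": [0, 0, 0], "roll": -0.12, "claw": 1}, {"linear": [0, 0, 0], "roll": -0.12, "claw": 1}, {"linear": [0, 0, 0], "roll": -0.12, "claw": 1}, {"linear": [0, 0, 0], "roll": -0.12, "claw": 1}, {"linear": [0, 0, 0], "roll": -0.12, "claw": 1}, {"linear": [0, 0, 0], "roll": -0.12, "claw": 1}, {"linear": [0, 0, 0], "roll": -0.12, "claw": 1}, {"linear": [0, 0, 0], "roll": -0.125, "claw": 1}, {"linear": [2, 16, -31.4], "roll": 0, "claw": 1}])

```text
time_s: 1.8
tool_pos: [192.0, -435.9, 301.5]
ee_rot: [0.532, 0.465, 0.532, -0.466]
force: [1.9, -1.1, 0.3]
opening: 0.996
```

Call:
servo_tool(steps=[{"linear": [2, 16, -31.4], "roll": 0, "claw": 1}, {"linear": [2, 16, -31.4], "roll": 0, "claw": 1}, {"linear": [2, 16, -31.4], "roll": 0, "claw": 1}, {"linear": [2, 16, -31.4], "roll": 0, "claw": 1}, {"linear": [2, 16, -31.4], "roll": 0, "claw": 1}, {"linear": [2, 16, -31.4], "roll": 0, "claw": 1}, {"linear": [2, 16, -31.4], "roll": 0, "claw": 1}, {"linear": [2, 16, -31.4], "roll": 0, "claw": 1}, {"linear": [2, 16, -31.4], "roll": 0, "claw": 1}, {"linear": [2, 16, -31.4], "roll": 0, "claw": 1}, {"linear": [2, 16, -31.4], "roll": 0, "claw": 1}, {"linear": [2, 16, -31.4], "roll": 0, "claw": 1}])

```text
time_s: 2.8
tool_pos: [336.8, -33.6, 278.1]
ee_rot: [0.53, 0.468, 0.53, -0.468]
force: [1.1, -0.9, 0.4]
opening: 0.998
```

Call:
servo_tool(steps=[{"linear": [2, 16, -31.4], "roll": 0, "claw": 1}, {"linear": [2, 16, -31.4], "roll": 0, "claw": 1}, {"linear": [2, 16, -31.4], "roll": 0, "claw": 1}, {"linear": [2, 16, -31.4], "roll": 0, "claw": 1}, {"linear": [2, 16, -31.4], "roll": 0, "claw": 1}, {"linear": [2, 16, -31.4], "roll": 0, "claw": 1}, {"linear": [2, 16, -31.4], "roll": 0, "claw": 1}, {"linear": [2, 16, -31.4], "roll": 0, "claw": 1}, {"linear": [2, 16, -31.4], "roll": 0, "claw": 1}, {"linear": [0, 0, 0], "roll": 0, "claw": 1}, {"linear": [0, 0, 0], "roll": 0, "claw": 1}])

```text
time_s: 3.72
tool_pos: [444.6, 264.1, 259.2]
ee_rot: [0.53, 0.467, 0.531, -0.468]
force: [-0.5, -0.8, 0.9]
opening: 1.001
```

```bash
cat > w.py <<'E'
from h import *
import sys
def brassfit(p,s,z,show=True):
    hsv=cv2.cvtColor(p['image'],cv2.COLOR_BGR2HSV)
    m=(hsv[...,0]>10)&(hsv[...,0]<28)&(hsv[...,1]>110)&(hsv[...,2]>50)
    m=cv2.morphologyEx(m.astype(np.uint8),cv2.MORPH_CLOSE,np.ones((5,5)))
    n,l,st,c=cv2.connectedComponentsWithStats(m)
    for i in range(1,n):
        if st[i,4]<800: continue
        cn=cv2.findContours((l==i).astype(np.uint8),0,1)[0][0].reshape(-1,2)
        W=atz(p,cn,z,s)[:,:2]; r=cv2.minAreaRect(W.astype(np.float32)); b=cv2.boxPoints(r)
        e=b[1]-b[0]; e2=b[2]-b[1]; L=e if np.linalg.norm(e)>np.linalg.norm(e2) else e2
        print('brass',st[i],'ctr',np.round(r[0],1),'size',np.round(r[1],1),'long',round(np.degrees(np.arctan2(L[1],L[0]))%180,2))
if __name__=='__main__':
    s=readout.observe(); p=cams.grab_frame('wrist'); cv2.imwrite(f'pics/{sys.argv[1]}.png',p['image'])
    z=float(sys.argv[2]); plan(None); brassfit(p,s,z)
    X=cloud(p,s); print('zmed patch',[round(float(np.median(X[int(v)-3:int(v)+4,int(u)-3:int(u)+4,2])),1) for u,v in [(280,210),(280,150)]])
E
python3 w.py w1 10
```

```text
t 3.77 tcp [444.4 263.  259.5] tooly yaw 7.16 xaxis [-7.e-04 -6.e-04 -1.e+00] q6 1.98 F [-0.5 -0.8 -0.6] op 0.997

brass [ 254  146   49   70 3303] ctr [443.5 263.8] size [43.2 65.2] long 97.25
brass [ 413  193   84   77 3254] ctr [616.3 235.3] size [65.5 48.5] long 63.9
zmed patch [10.6, 10.5]
```

View pics/w1.png

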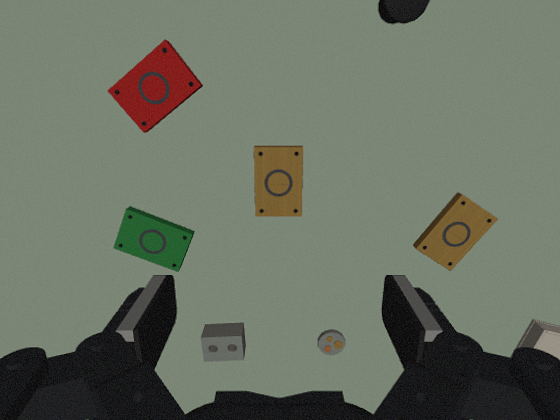

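Call:
servo_tool(steps=[{"linear": [40, -0.8, -0.9], "roll": 0, "claw": 0.85}, {"linear": [40, 0, 0], "roll": 0, "claw": 0.75}, {"linear": [40, 0, 0], "roll": 0, "claw": 0.75}, {"linear": [30, 0, 0], "roll": 0, "claw": 0.75}, {"linear": [20, 0, 0], "roll": 0, "claw": 0.75}, {"linear": [8, 0, 0], "roll": 0, "claw": 0.75}, {"linear": [5, 0, 0], "roll": 0, "claw": 0.75}, {"linear": [0, 0, 0], "roll": 0, "claw": 0.75}, {"linear": [0, 0, 0], "roll": 0, "claw": 0.75}])

```text
time_s: 4.52
tool_pos: [444.3, 263.7, 78.2]
ee_rot: [0.53, 0.469, 0.53, -0.468]
force: [0.4, 0.2, -0.3]
opening: 0.749
```

```bash
python3 w.py w2 10; python3 -c "
from h import *
print(ctrl.grip_depth)"
```

```text
t 4.57 tcp [444.5 263.9  78.4] tooly yaw 7.09 xaxis [ 0.0019  0.0011 -1.    ] q6 1.98 F [ 0.6 -0.7 -0.3] op 0.749

brass [  224   209   106   140 12733] ctr [443.3 264.4] size [43.6 68.5] long 97.21
zmed patch [2.9, 0.5]
53.900000000000006
```

View pics/w2.png

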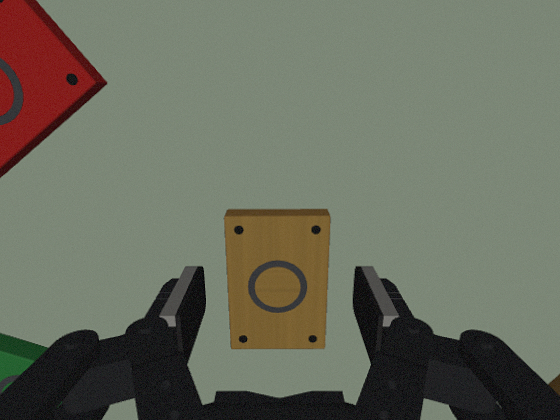

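Call:
servo_tool(steps=[{"linear": [2.5, -1, 0], "roll": 0, "claw": 0.75}, {"linear": [0, 0, 0], "roll": 0, "claw": 0.6}, {"linear": [0, 0, 0], "roll": 0, "claw": 0.3}, {"linear": [0, 0, 0], "roll": 0, "claw": 0.3}, {"linear": [0, 0, 0], "roll": 0, "claw": 0.3}, {"linear": [0, 0, 0], "roll": 0, "claw": 0.3}])

```text
time_s: 5.07
tool_pos: [442.8, 263.7, 75.3]
ee_rot: [0.53, 0.468, 0.53, -0.468]
force: [-3.6, -2.9, 12.6]
opening: 0.49
```

Run:
```python
from h import *
plan([514.8,-101.9,260],6.2)
s=readout.observe();print(s['force'],s['torque'])
```

```text
t 5.07 tcp [442.8 263.7  75.3] tooly yaw 7.11 xaxis [ 7.e-04  4.e-04 -1.e+00] q6 1.98 F [-3.6 -2.9 12.6] op 0.49
  linear [-184.9   26.3  371.6] roll options [np.float64(6.299), np.float64(3.1574), np.float64(0.0158), np.float64(-3.1257)]
[-3.6175925  -2.88908768 12.63711309] [-0.43567795  0.7287341  -0.02142017]
```

Call:
servo_tool(steps=[{"linear": [-5, 0, 0], "roll": 0, "claw": 0.3}, {"linear": [-15, 0, 0], "roll": 0, "claw": 0.3}, {"linear": [-30, 0, 0], "roll": 0, "claw": 0.3}, {"linear": [-30, 0, 10], "roll": 0, "claw": 0.3}, {"linear": [-13, 3, 30], "roll": 0, "claw": 0.3}, {"linear": [-13, 3, 37], "roll": 0, "claw": 0.3}, {"linear": [-13, 3, 37], "roll": 0, "claw": 0.3}, {"linear": [-13, 3, 37], "roll": 0, "claw": 0.3}, {"linear": [-13, 3, 37], "roll": 0, "claw": 0.3}, {"linear": [-13, 3, 37], "roll": 0, "claw": 0.3}, {"linear": [-13, 3, 37], "roll": 0, "claw": 0.3}, {"linear": [-14, 3, 37], "roll": 0, "claw": 0.3}])

```text
time_s: 6.07
tool_pos: [503.2, -32.1, 260.4]
ee_rot: [0.53, 0.468, 0.53, -0.468]
force: [0.9, 0.2, -2.5]
opening: 0.489
```

Call:
servo_tool(steps=[{"linear": [0, 3, 37], "roll": 0.016, "claw": 0.3}, {"linear": [0, 2, 26], "roll": 0, "claw": 0.3}, {"linear": [0, 0, 10], "roll": 0, "claw": 0.3}, {"linear": [0, 0, 0], "roll": 0, "claw": 0.3}, {"linear": [0, 0, 0], "roll": 0, "claw": 0.3}, {"linear": [0, 0, 0], "roll": 0, "claw": 0.3}])

```text
time_s: 6.57
tool_pos: [516.7, -101.2, 259.4]
ee_rot: [0.526, 0.472, 0.527, -0.472]
force: [-0.7, -0.4, -1.6]
opening: 0.489
```

```bash
python3 w.py w3 10
cat > n.py <<'E'
from h import *
s=readout.observe(); p=cams.grab_frame('wrist'); plan(None)
for q,z in [('nest',14),('jaw_face',32),('stud',38),('knurled_nut',43.6),('plate_a',10)]:
    for r in models.place_of(q,p)[:2]: print(q,round(r['p'],2),np.round(r['uv'],1),np.round(atz(p,r['uv'],z,s)[0],1))
E
python3 n.py
```

```text
t 6.62 tcp [ 516.7 -101.   259.5] tooly yaw 6.26 xaxis [-2.e-04  3.e-04 -1.e+00] q6 1.27 F [-0.6  0.2 -1.5] op 0.493

brass [  225   211   108   142 13026] ctr [ 528.2 -209.7] size [103.5 161.2] long 96.29
brass [531 212  29  41 929] ctr [ 773.2 -125.5] size [25.1 43.4] long 109.65
zmed patch [15.3, 15.7]
t 6.67 tcp [ 516.8 -101.   259.5] tooly yaw 6.27 xaxis [-1.e-04  2.e-04 -1.e+00] q6 1.27 F [-0.  -0.4 -2.3] op 0.485

nest 0.61 [276.1 179.6] [513.7 -98.5  14. ]
plate_a 0.85 [280.  279.5] [ 528.8 -201.9   10. ]
```

View pics/w3.png

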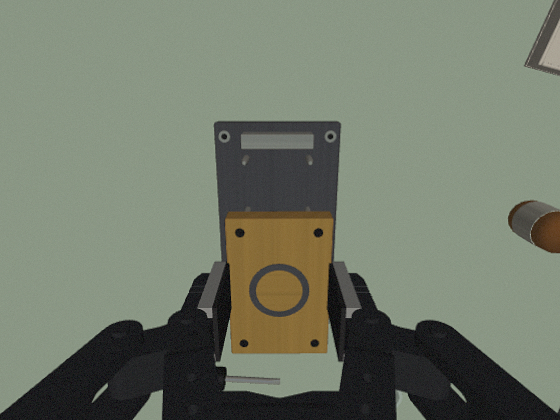

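```bash
cat > f.py <<'E'
from h import *
import sys
s=readout.observe(); p=cams.grab_frame('wrist'); im=p['image'].astype(float)
g=cv2.GaussianBlur(cv2.cvtColor(p['image'],cv2.COLOR_BGR2GRAY),(3,3),0).astype(float)
def edge(pts,d,n=8):
    """subpixel strongest edge along d from each point"""
    out=[];t=np.arange(-n,n+.01,.25)
    for q in pts:
        xy=(np.array(q)+np.outer(t,d)).astype(np.float32)
        v=cv2.remap(g.astype(np.float32),xy[:,0].reshape(1,-1),xy[:,1].reshape(1,-1),cv2.INTER_LINEAR)[0]
        out.append(xy[np.argmax(np.abs(np.gradient(cv2.GaussianBlur(v.reshape(1,-1),(0,0),3)[0])))])
    return np.array(out)
def fit(P):
    vx,vy,x,y=cv2.fitLine(P.astype(np.float32),cv2.DIST_HUBER,0,.01,.01).ravel(); return np.array([vx,vy]),np.array([x,y])
# initial guess of fixture pose
g0=np.array([float(a) for a in sys.argv[1:4]])
def w(f,gs): 
    c,sn=np.cos(np.radians(gs[2])),np.sin(np.radians(gs[2])); f=np.atleast_2d(f)
    return np.c_[gs[0]+c*f[:,0]-sn*f[:,1],gs[1]+sn*f[:,0]+c*f[:,1],f[:,2]]
sets=[]  # (pts, axis, value, z)
yl=[float(a) for a in sys.argv[4:6]]
for x in(-55,55): sets.append(([[x,y,14] for y in np.linspace(yl[0],yl[1],25)],0,x,14))
sets.append(([[x,55,14] for x in np.linspace(-45,45,25)],1,55,14))
sets.append(([[x,35,34] for x in np.linspace(-24,24,20)],1,35,34))
from scipy.optimize import least_squares
gs=g0
for it in range(3):
    obs=[]
    for pts,ax,val,z in sets:
        a=proj(p,w(pts,gs),s); q=np.array(pts,float); q[:,ax]+=1; b=proj(p,w(q,gs),s); d=(b-a).mean(0); d/=np.linalg.norm(d)
        obs.append((atz(p,edge(a,d,7 if it==0 else 3),z,s)[:,:2],ax,val))
    def res(gs):
        c,sn=np.cos(np.radians(gs[2])),np.sin(np.radians(gs[2])); r=[]
        for W,ax,val in obs:
            e=W-gs[:2]; f=np.c_[c*e[:,0]+sn*e[:,1],-sn*e[:,0]+c*e[:,1]]; r.append(f[:,ax]-val)
        return np.concatenate(r)
    gs=least_squares(res,gs,loss='soft_l1').x
r=res(gs); i=0
print('fixture',np.round(gs,2),'med resid',[round(float(np.median(x)),2) for x in np.split(r,np.cumsum([len(o[0]) for o in obs])[:-1])])
plan(None)
E
python3 f.py 514.5 -100.5 6.2 0 45
```

```text
fixture [ 514.83 -101.77    6.27] med resid [0.22, -0.22, 0.35, -0.48]
t 6.97 tcp [ 516.9 -101.8  259.5] tooly yaw 6.22 xaxis [-0.  0. -1.] q6 1.27 F [ 0.9  0.2 -2. ] op 0.489
```

Call:
servo_tool(steps=[{"linear": [30, -2, 0], "roll": 0, "claw": 0.3}, {"linear": [40, 0, 0], "roll": 0, "claw": 0.3}, {"linear": [35, 0, 0], "roll": 0, "claw": 0.3}, {"linear": [25, 0, 0], "roll": 0, "claw": 0.3}, {"linear": [13, 0, 0], "roll": 0, "claw": 0.3}, {"linear": [0, 0, 0], "roll": 0, "claw": 0.3}, {"linear": [0, 0, 0], "roll": 0, "claw": 0.3}, {"linear": [0, 0, 0], "roll": 0, "claw": 0.3}])

```text
time_s: 7.63
tool_pos: [515.6, -102.5, 117.6]
ee_rot: [0.527, 0.473, 0.526, -0.472]
force: [0.1, -0.7, -1.7]
opening: 0.488
```

```bash
python3 w.py w4 50
python3 - <<'E'
from h import *
plan([514.8,-102.1,90],6.25)
im=cv2.imread('pics/w4.png'); cv2.imwrite('pics/w4c.png',cv2.resize(im[60:380,130:430],None,fx=1.8,fy=1.8))
E
```

```text
t 7.68 tcp [ 515.8 -102.5  117.8] tooly yaw 6.19 xaxis [ 2.2e-03 -4.0e-04 -1.0e+00] q6 1.27 F [-0.5 -0.6 -1.5] op 0.487

brass [  225   211   108   143 11568] ctr [ 515.5 -103.1] size [44.7 70. ] long 96.43
brass [ 256  270   46   41 1489] ctr [ 515.5 -105. ] size [19.8 20. ] long 96.15
zmed patch [14.8, 14.1]
t 7.68 tcp [ 515.8 -102.5  117.8] tooly yaw 6.19 xaxis [ 2.2e-03 -4.0e-04 -1.0e+00] q6 1.27 F [-0.5 -0.6 -1.5] op 0.487
  linear [27.8 -1.  -0.5] roll options [np.float64(6.2821), np.float64(3.1405), np.float64(-0.0011), np.float64(-3.1427)]
```

View pics/w4c.png

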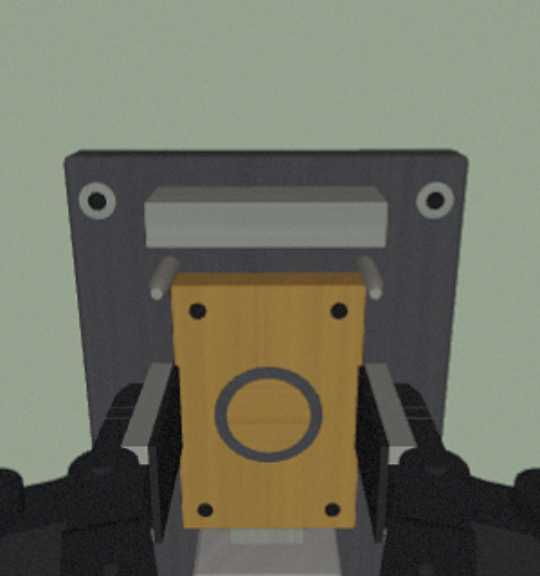

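Call:
servo_tool(steps=[{"linear": [4, -0.9, -0.4], "roll": 0, "claw": 0.3}, {"linear": [6, 0, 0], "roll": 0, "claw": 0.3}, {"linear": [5, 0, 0], "roll": 0, "claw": 0.3}, {"linear": [4, 0, 0], "roll": 0, "claw": 0.3}, {"linear": [3, 0, 0], "roll": 0, "claw": 0.3}, {"linear": [2, 0, 0], "roll": 0, "claw": 0.3}, {"linear": [0, 0, 0], "roll": 0, "claw": 0.3}, {"linear": [0, 0, 0], "roll": 0, "claw": 0.3}])

```text
time_s: 8.35
tool_pos: [513.9, -102.1, 92.3]
ee_rot: [0.526, 0.472, 0.526, -0.472]
force: [-0.4, -0.1, -2.1]
opening: 0.491
```

Run:
```python
from h import *
plan([514.8,-102.0,89.5],6.25)
```

```text
t 8.35 tcp [ 513.9 -102.1   92.3] tooly yaw 6.19 xaxis [-2.e-04  1.e-04 -1.e+00] q6 1.27 F [-0.4 -0.1 -2.1] op 0.491
  linear [2.8 0.9 0. ] roll options [np.float64(6.2821), np.float64(3.1405), np.float64(-0.0011), np.float64(-3.1427)]
```

Call:
servo_tool(steps=[{"linear": [1, 0.6, 0], "roll": 0, "claw": 0.3}, {"linear": [1, 0, 0], "roll": 0, "claw": 0.3}, {"linear": [0.5, 0, 0], "roll": 0, "claw": 0.3}, {"linear": [0.3, 0, 0], "roll": 0, "claw": 0.3}, {"linear": [0, 0, 0], "roll": 0, "claw": 0.3}, {"linear": [0, 0, 0], "roll": 0, "claw": 0.3}])

```text
time_s: 8.85
tool_pos: [514.6, -102.0, 89.6]
ee_rot: [0.526, 0.472, 0.526, -0.472]
force: [0.3, 0.6, -2.2]
opening: 0.491
```

Run:
```python
from h import *
plan([514.8,-102.0,89.5],6.25)
```

```text
t 8.85 tcp [ 514.6 -102.    89.6] tooly yaw 6.19 xaxis [ 1.e-04 -0.e+00 -1.e+00] q6 1.27 F [ 0.3  0.6 -2.2] op 0.491
  linear [0.1 0.2 0. ] roll options [np.float64(6.2821), np.float64(3.1405), np.float64(-0.0011), np.float64(-3.1427)]
```

Call:
servo_tool(steps=[{"linear": [0.4, 0, 0], "roll": 0, "claw": 0.3}, {"linear": [0, 0, 0], "roll": 0, "claw": 0.3}, {"linear": [0, 0, 0], "roll": 0, "claw": 0.3}])

```text
time_s: 9.1
tool_pos: [514.6, -102.0, 89.4]
ee_rot: [0.526, 0.472, 0.526, -0.472]
force: [-2.3, 0.5, 1.9]
opening: 0.487
```

Call:
servo_tool(steps=[{"linear": [0.4, 0, 0], "roll": 0, "claw": 0.3}, {"linear": [0, 0, 0], "roll": 0, "claw": 0.3}, {"linear": [0, 0, 0], "roll": 0, "claw": 0.3}])

```text
time_s: 9.35
tool_pos: [514.6, -102.0, 89.3]
ee_rot: [0.526, 0.472, 0.526, -0.472]
force: [-4.1, 0.2, 10.4]
opening: 0.489
```

Call:
servo_tool(steps=[{"linear": [-0.4, 0, 0], "roll": 0, "claw": 0.49}, {"linear": [0, 0, 0], "roll": 0, "claw": 0.56}, {"linear": [0, 0, 0], "roll": 0, "claw": 0.65}, {"linear": [0, 0, 0], "roll": 0, "claw": 0.7}, {"linear": [-5, 0, 0], "roll": 0, "claw": 0.7}, {"linear": [-20, 0, 0], "roll": 0, "claw": 0.7}, {"linear": [-40, 0, 0], "roll": 0, "claw": 0.8}, {"linear": [-40, 0, 0], "roll": 0, "claw": 1}, {"linear": [-40, 0, 0], "roll": 0, "claw": 1}, {"linear": [-24, 0, 0], "roll": 0, "claw": 1}, {"linear": [0, 0, 0], "roll": 0, "claw": 1}, {"linear": [0, 0, 0], "roll": 0, "claw": 1}])

```text
time_s: 10.35
tool_pos: [515.2, -102.1, 259.9]
ee_rot: [0.527, 0.473, 0.525, -0.472]
force: [-1.2, 0.1, -0.6]
opening: 0.998
```

```bash
python3 w.py w5 24; python3 n.py
python3 - <<'E'
from h import *
plan([617,234.8,260],63.8-90)
E
```

```text
t 10.4 tcp [ 514.6 -102.   258.4] tooly yaw 6.19 xaxis [ 6.e-04 -1.e-04 -1.e+00] q6 1.27 F [-0.1  0.5 -0.2] op 1.001

brass [ 252  148   51   73 3639] ctr [ 514.4 -102.3] size [44.  65.6] long 96.2
brass [531 210  29  41 910] ctr [ 761.4 -120.8] size [24.  41.2] long 109.72
brass [ 259  270   40   46 1310] ctr [ 527.2 -210.4] size [38.4 50.2] long 96.07
zmed patch [24.7, 24.5]
t 10.45 tcp [ 514.2 -101.9  257.6] tooly yaw 6.19 xaxis [-9.e-04  2.e-04 -1.e+00] q6 1.27 F [ 0.  -0.5 -0.9] op 1.002

nest 0.74 [277.6 285.9] [ 524.8 -207.5   14. ]
jaw_face 0.73 [280.7 231.3] [ 520.5 -141.5   32. ]
jaw_face 0.73 [377.5 383.7] [ 638.4 -299.2   32. ]
stud 0.85 [281.4 280.8] [ 526.2 -187.6   38. ]
knurled_nut 0.76 [281.  286.5] [ 526.1 -190.2   43.6]
plate_a 0.59 [278.5 183.9] [ 514.5 -104.    10. ]
t 10.7 tcp [ 514.2 -101.9  257.4] tooly yaw 6.19 xaxis [-1.4e-03  3.0e-04 -1.0e+00] q6 1.27 F [-0.2  1.  -0.4] op 0.998
  linear [  -2.6  138.5 -323.7] roll options [np.float64(6.8485), np.float64(3.7069), np.float64(0.5653), np.float64(-2.5763)]
```

View pics/w5.png

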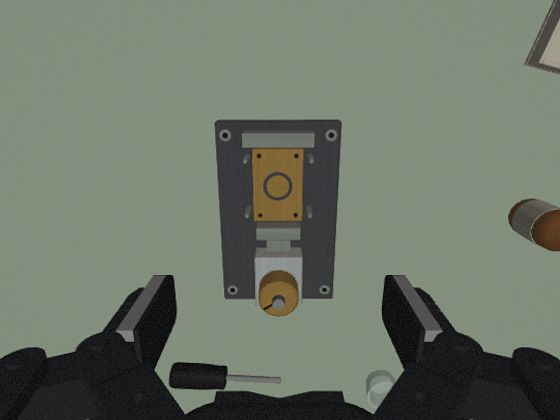

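Call:
servo_tool(steps=[{"linear": [0, 8, -18], "roll": 0, "claw": 1}, {"linear": [0, 15, -35], "roll": 0, "claw": 1}, {"linear": [0, 15, -35], "roll": 0, "claw": 1}, {"linear": [0, 15, -35], "roll": 0, "claw": 1}, {"linear": [0, 15, -35], "roll": 0, "claw": 1}, {"linear": [0, 15, -35], "roll": 0, "claw": 1}, {"linear": [0, 15, -35], "roll": 0, "claw": 1}, {"linear": [0, 15, -35], "roll": 0, "claw": 1}, {"linear": [0, 15, -35], "roll": 0, "claw": 1}, {"linear": [0, 10, -26], "roll": 0, "claw": 1}])

```text
time_s: 11.53
tool_pos: [617.0, 237.9, 257.3]
ee_rot: [0.526, 0.472, 0.527, -0.472]
force: [0.5, -0.3, -0.0]
opening: 0.997
```

Call:
servo_tool(steps=[{"linear": [0, 0, 0], "roll": 0.12, "claw": 1}, {"linear": [0, 0, 0], "roll": 0.12, "claw": 1}, {"linear": [0, 0, 0], "roll": 0.12, "claw": 1}, {"linear": [0, 0, 0], "roll": 0.12, "claw": 1}, {"linear": [0, 0, 0], "roll": 0.085, "claw": 0.85}, {"linear": [0, 0, 0], "roll": 0, "claw": 0.75}, {"linear": [0, 0, 0], "roll": 0, "claw": 0.75}, {"linear": [0, 0, 0], "roll": 0, "claw": 0.75}])

```text
time_s: 12.2
tool_pos: [616.8, 235.0, 257.9]
ee_rot: [-0.375, -0.6, -0.375, 0.6]
force: [0.5, 0.8, -0.3]
opening: 0.749
```

```bash
python3 w.py w6 10
python3 - <<'E'
from h import *
plan([617,234.8,80],63.8-90)
E
```

```text
t 12.25 tcp [616.8 234.9 258. ] tooly yaw -26.04 xaxis [-3.e-04 -1.e-04 -1.e+00] q6 2.39 F [-0.6 -0.   0.6] op 0.753

brass [ 258  145   49   70 3322] ctr [618.7 234.9] size [64.9 43.2] long 64.18
zmed patch [10.6, 10.5]
t 12.25 tcp [616.8 234.9 258. ] tooly yaw -26.04 xaxis [-3.e-04 -1.e-04 -1.e+00] q6 2.39 F [-0.6 -0.   0.6] op 0.753
  linear [178.    0.3   0. ] roll options [np.float64(6.286), np.float64(3.1444), np.float64(0.0028), np.float64(-3.1388)]
```

Call:
servo_tool(steps=[{"linear": [30, 1.7, -0.8], "roll": -0.004, "claw": 0.75}, {"linear": [40, 0, 0], "roll": 0, "claw": 0.75}, {"linear": [40, 0, 0], "roll": 0, "claw": 0.75}, {"linear": [35, 0, 0], "roll": 0, "claw": 0.75}, {"linear": [20, 0, 0], "roll": 0, "claw": 0.75}, {"linear": [10, 0, 0], "roll": 0, "claw": 0.75}, {"linear": [4, 0, 0], "roll": 0, "claw": 0.75}, {"linear": [0, 0, 0], "roll": 0, "claw": 0.75}, {"linear": [0, 0, 0], "roll": 0, "claw": 0.75}, {"linear": [0, 0, 0], "roll": 0, "claw": 0.75}])

```text
time_s: 13.08
tool_pos: [619.7, 235.3, 81.0]
ee_rot: [0.375, 0.6, 0.375, -0.599]
force: [-0.8, 0.1, 0.4]
opening: 0.747
```

```bash
python3 w.py w7 10
python3 - <<'E'
from h import *
plan([618.7,234.9,76],-25.8)
E
```

```text
t 13.13 tcp [619.6 235.3  80.9] tooly yaw -25.94 xaxis [ 2.3e-03  9.0e-04 -1.0e+00] q6 2.39 F [ 0.  -0.4 -0.3] op 0.749

brass [  227   209   104   137 10911] ctr [618.9 235.5] size [68.1 43.6] long 64.12
brass [ 257  265   45   40 1401] ctr [618.1 233.9] size [19.7 19.7] long 64.02
zmed patch [3.5, 0.5]
t 13.13 tcp [619.6 235.3  80.9] tooly yaw -25.94 xaxis [ 2.3e-03  9.0e-04 -1.0e+00] q6 2.39 F [ 0.  -0.4 -0.3] op 0.749
  linear [ 4.9 -0.6  0.8] roll options [np.float64(6.2807), np.float64(3.1391), np.float64(-0.0025), np.float64(-3.1441)]
```

Call:
servo_tool(steps=[{"linear": [4.5, -0.6, 0.5], "roll": -0.002, "claw": 0.75}, {"linear": [0, 0, 0], "roll": 0, "claw": 0.75}, {"linear": [0, 0, 0], "roll": 0, "claw": 0.6}, {"linear": [0, 0, 0], "roll": 0, "claw": 0.3}, {"linear": [0, 0, 0], "roll": 0, "claw": 0.3}, {"linear": [0, 0, 0], "roll": 0, "claw": 0.3}, {"linear": [0, 0, 0], "roll": 0, "claw": 0.3}])

```text
time_s: 13.72
tool_pos: [618.1, 234.8, 75.3]
ee_rot: [0.376, 0.599, 0.376, -0.599]
force: [-2.2, -1.1, 5.7]
opening: 0.486
```

Run:
```python
from h import *
plan([514.6,-102,180],6.2)
```

```text
t 13.72 tcp [618.1 234.8  75.3] tooly yaw -25.84 xaxis [ 4.e-04  2.e-04 -1.e+00] q6 2.38 F [-2.2 -1.1  5.7] op 0.486
  linear [-104.8   53.7  348.2] roll options [np.float64(5.724), np.float64(2.5824), np.float64(-0.5592), np.float64(-3.7008)]
```

Call:
servo_tool(steps=[{"linear": [-5, 0, 0], "roll": 0, "claw": 0.3}, {"linear": [-20, 0, 0], "roll": 0, "claw": 0.3}, {"linear": [-35, 0, 0], "roll": 0, "claw": 0.3}, {"linear": [-30, 3, 20], "roll": 0, "claw": 0.3}, {"linear": [-15, 5.5, 35.5], "roll": 0, "claw": 0.3}, {"linear": [0, 5.5, 35.5], "roll": 0, "claw": 0.3}, {"linear": [0, 5.5, 35.5], "roll": 0, "claw": 0.3}, {"linear": [0, 5.5, 35.5], "roll": 0, "claw": 0.3}, {"linear": [0, 5.5, 35.5], "roll": 0, "claw": 0.3}, {"linear": [0, 5.5, 35.5], "roll": 0, "claw": 0.3}, {"linear": [0, 5.5, 35.5], "roll": 0, "claw": 0.3}, {"linear": [0, 5.5, 35.5], "roll": 0, "claw": 0.3}])

```text
time_s: 14.72
tool_pos: [526.8, -60.8, 180.0]
ee_rot: [0.376, 0.599, 0.376, -0.599]
force: [1.7, 0.7, -2.9]
opening: 0.491
```

Call:
servo_tool(steps=[{"linear": [0, 5, 31], "roll": 0, "claw": 0.3}, {"linear": [0, 1.7, 13.2], "roll": 0, "claw": 0.3}, {"linear": [0, 0, 0], "roll": -0.12, "claw": 0.3}, {"linear": [0, 0, 0], "roll": -0.12, "claw": 0.3}, {"linear": [0, 0, 0], "roll": -0.12, "claw": 0.3}, {"linear": [0, 0, 0], "roll": -0.12, "claw": 0.3}, {"linear": [0, 0, 0], "roll": -0.08, "claw": 0.3}, {"linear": [0, 0, 0], "roll": 0, "claw": 0.3}, {"linear": [0, 0, 0], "roll": 0, "claw": 0.3}])

```text
time_s: 15.47
tool_pos: [514.5, -102.0, 179.9]
ee_rot: [0.526, 0.473, 0.526, -0.473]
force: [-0.6, 1.0, -3.4]
opening: 0.488
```

```bash
python3 w.py w8 90
python3 - <<'E'
from h import *
plan([514.6,-102,130],6.2)
E
```

```text
t 15.52 tcp [ 514.5 -102.   179.8] tooly yaw 6.06 xaxis [-0.  0. -1.] q6 1.27 F [ 0.7 -0.3 -3.1] op 0.489

brass [  225   169   108   223 15911] ctr [ 516.  -118.7] size [ 51.9 127.4] long 96.3
brass [ 256  269   46   41 1499] ctr [ 515.7 -117.5] size [23.  23.2] long 96.1
zmed patch [106.2, 33.4]
t 15.52 tcp [ 514.5 -102.   179.8] tooly yaw 6.06 xaxis [-0.  0. -1.] q6 1.27 F [ 0.7 -0.3 -3.1] op 0.489
  linear [49.8  0.1  0. ] roll options [np.float64(6.2808), np.float64(3.1392), np.float64(-0.0024), np.float64(-3.144)]
```

Call:
servo_tool(steps=[{"linear": [20, 0, 0], "roll": -0.002, "claw": 0.3}, {"linear": [25, 0, 0], "roll": 0, "claw": 0.3}, {"linear": [15, 0, 0], "roll": 0, "claw": 0.3}, {"linear": [8, 0, 0], "roll": 0, "claw": 0.3}, {"linear": [5, 0, 0], "roll": 0, "claw": 0.3}, {"linear": [2, 0, 0], "roll": 0, "claw": 0.3}, {"linear": [0, 0, 0], "roll": 0, "claw": 0.3}, {"linear": [0, 0, 0], "roll": 0, "claw": 0.3}, {"linear": [0, 0, 0], "roll": 0, "claw": 0.3}])

```text
time_s: 16.27
tool_pos: [515.0, -102.1, 105.5]
ee_rot: [0.527, 0.472, 0.526, -0.471]
force: [-1.0, -0.0, -2.8]
opening: 0.484
```

```bash
python3 w.py w9 40;python3 - <<'E'
from h import *
plan([514.6,-102,99.4],6.2)
E
```

```text
t 16.32 tcp [ 515.  -102.1  105.5] tooly yaw 6.35 xaxis [ 1.3e-03 -2.0e-04 -1.0e+00] q6 1.26 F [-0.2  0.5 -3.8] op 0.487

brass [  225   207   108   145 11923] ctr [ 514.6 -100.2] size [44.  69.8] long 96.54
brass [ 256  269   46   41 1500] ctr [ 514.8 -102.9] size [19.5 19.7] long 96.32
zmed patch [33.5, 9.2]
t 16.32 tcp [ 515.  -102.1  105.5] tooly yaw 6.35 xaxis [ 1.3e-03 -2.0e-04 -1.0e+00] q6 1.26 F [-0.2  0.5 -3.8] op 0.487
  linear [ 6.1 -0.4 -0.1] roll options [np.float64(6.2858), np.float64(3.1443), np.float64(0.0027), np.float64(-3.1389)]
```

Call:
servo_tool(steps=[{"linear": [2, -0.2, 0], "roll": 0.002, "claw": 0.3}, {"linear": [2, 0, 0], "roll": 0, "claw": 0.3}, {"linear": [1, 0, 0], "roll": 0, "claw": 0.3}, {"linear": [0.5, 0, 0], "roll": 0, "claw": 0.3}, {"linear": [0, 0, 0], "roll": 0, "claw": 0.3}, {"linear": [0, 0, 0], "roll": 0, "claw": 0.3}])

```text
time_s: 16.82
tool_pos: [514.2, -102.0, 99.3]
ee_rot: [0.526, 0.472, 0.527, -0.472]
force: [-2.5, 0.7, 3.1]
opening: 0.491
```

Call:
servo_tool(steps=[{"linear": [0.5, 0, 0], "roll": 0, "claw": 0.3}, {"linear": [0, 0, 0], "roll": 0, "claw": 0.3}, {"linear": [0, 0, 0], "roll": 0, "claw": 0.3}])

```text
time_s: 17.07
tool_pos: [514.2, -102.0, 99.2]
ee_rot: [0.527, 0.472, 0.526, -0.472]
force: [-6.0, 1.7, 11.9]
opening: 0.491
```

Call:
servo_tool(steps=[{"linear": [-0.4, 0, 0], "roll": 0, "claw": 0.49}, {"linear": [0, 0, 0], "roll": 0, "claw": 0.56}, {"linear": [0, 0, 0], "roll": 0, "claw": 0.65}, {"linear": [0, 0, 0], "roll": 0, "claw": 0.7}, {"linear": [-5, 0, 0], "roll": 0, "claw": 0.7}, {"linear": [-20, 0, 0], "roll": 0, "claw": 0.7}, {"linear": [-40, 0, 0], "roll": 0, "claw": 0.7}, {"linear": [-40, 0, 0], "roll": 0, "claw": 0.7}, {"linear": [-35, 0, 20], "roll": 0, "claw": 0.7}, {"linear": [-20, 0, 20], "roll": 0, "claw": 0.7}, {"linear": [0, 0, 0], "roll": 0, "claw": 0.7}, {"linear": [0, 0, 0], "roll": 0, "claw": 0.7}])

```text
time_s: 18.07
tool_pos: [519.2, -142.6, 260.3]
ee_rot: [0.527, 0.473, 0.525, -0.472]
force: [0.0, 0.8, -0.9]
opening: 0.698
```

```bash
python3 w.py w10 34; python3 n.py; python3 f.py 514.5 -101.8 6.2 0 45; python3 -c "
import cv2;a=cv2.imread('pics/w10.png')[50:320,160:400];cv2.imwrite('pics/w10c.png',cv2.resize(a,None,fx=2.2,fy=2.2))"
```

```text
t 18.12 tcp [ 518.6 -141.9  259. ] tooly yaw 6.2 xaxis [ 2.e-04  1.e-04 -1.e+00] q6 1.2 F [-0.7  0.1 -0.5] op 0.697

brass [ 250   98   56   82 4387] ctr [ 514.1 -102.1] size [44.1 65.9] long 96.37
brass [ 259  227   41   47 1342] ctr [ 525.9 -201.1] size [36.7 45.8] long 97.19
zmed patch [25.7, 34.8]
t 18.17 tcp [ 518.3 -141.5  258.4] tooly yaw 6.24 xaxis [-1.2e-03  5.0e-04 -1.0e+00] q6 1.2 F [-0.3  0.5  0. ] op 0.699

jaw_face 0.62 [281.1 186. ] [ 520.2 -139.9   32. ]
jaw_face 0.62 [229.6 338.6] [ 486.7 -300.9   32. ]
stud 0.56 [282.8 241.2] [ 527.  -188.3   38. ]
knurled_nut 0.61 [279.4 246.7] [ 524.3 -191.4   43.6]
knurled_nut 0.6 [278.5 141. ] [ 513.6 -100.4   43.6]
plate_a 0.69 [278.  139.3] [ 513.6 -103.7   10. ]
fixture [ 514.78 -102.23    6.21] med resid [0.22, -0.2, -0.35, 0.4]
t 18.47 tcp [ 518.5 -141.4  258.6] tooly yaw 6.28 xaxis [-9.e-04  3.e-04 -1.e+00] q6 1.2 F [-0.3  0.2  0.7] op 0.696
```

View pics/w10c.png

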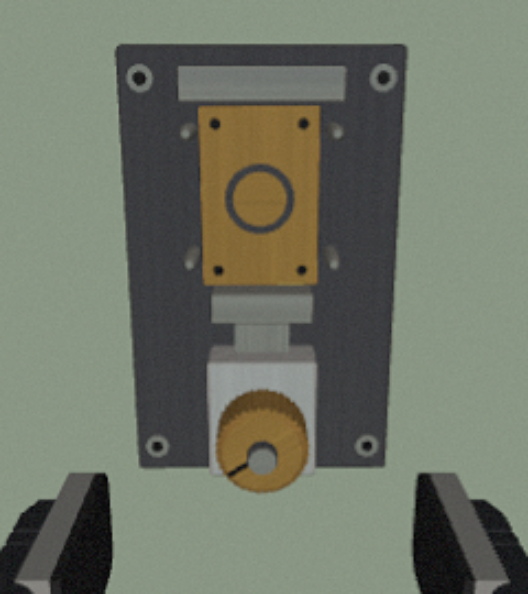

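```bash
cat > nut.py <<'E'
from h import *
s=readout.observe(); p=cams.grab_frame('wrist'); X=cloud(p,s)
hsv=cv2.cvtColor(p['image'],cv2.COLOR_BGR2HSV)
c=proj(p,[[524.3,-189.4,68]],s)[0]; u,v=c
vv,uu=np.mgrid[:420,:560]; near=np.hypot(uu-u,vv-v)<35
m=near&(hsv[...,0]>10)&(hsv[...,0]<28)&(hsv[...,1]>90)&(np.abs(X[...,2]-67.5)<3)
print('top z',np.median(X[m][:,2]),m.sum())
W=atz(p,np.argwhere(m)[:,::-1],np.median(X[m][:,2])-.8,s)[:,:2]
print('top disc circle',cv2.minEnclosingCircle(W.astype(np.float32)),W.mean(0))
st=near&(hsv[...,1]<60)&(np.abs(X[...,2]-74)<2.5)
W=atz(p,np.argwhere(st)[:,::-1],74,s)[:,:2]; print('stud top',st.sum(),W.mean(0),X[st][:,2].mean())
plan([524.3,-189.4,220])
cv2.imwrite('pics/tmp.png',p['image'])
E
python3 nut.py
```

```text
top z 68.12738168458498 1059
top disc circle ((524.2435913085938, -188.41549682617188), 17.291780471801758) [ 524.33065685 -187.9123117 ]
stud top 139 [ 524.19434311 -189.25645853] 74.2026450002755
t 18.52 tcp [ 518.5 -141.5  258.7] tooly yaw 6.27 xaxis [-7.e-04  2.e-04 -1.e+00] q6 1.2 F [-0.1  0.3 -0.5] op 0.7
  linear [38.7  0.5 48.3]
```

Call:
servo_tool(steps=[{"linear": [18.7, 0.5, 28.2], "roll": 0, "claw": 0.7}, {"linear": [20, 0, 20], "roll": 0, "claw": 0.7}, {"linear": [0, 0, 0], "roll": -0.12, "claw": 0.7}, {"linear": [0, 0, 0], "roll": -0.12, "claw": 0.7}, {"linear": [0, 0, 0], "roll": -0.12, "claw": 0.7}, {"linear": [0, 0, 0], "roll": -0.12, "claw": 0.7}, {"linear": [0, 0, 0], "roll": -0.12, "claw": 0.7}, {"linear": [0, 0, 0], "roll": -0.12, "claw": 0.7}, {"linear": [0, 0, 0], "roll": -0.12, "claw": 0.7}, {"linear": [0, 0, 0], "roll": -0.12, "claw": 0.7}, {"linear": [0, 0, 0], "roll": -0.12, "claw": 0.7}, {"linear": [0, 0, 0], "roll": -0.12, "claw": 0.7}])

```text
time_s: 19.52
tool_pos: [524.3, -189.5, 220.2]
ee_rot: [0.701, 0.09, 0.701, -0.09]
force: [0.3, 0.1, -0.7]
opening: 0.7
```

Call:
servo_tool(steps=[{"linear": [0, 0, 0], "roll": -0.12, "claw": 0.7}, {"linear": [0, 0, 0], "roll": -0.12, "claw": 0.7}, {"linear": [0, 0, 0], "roll": -0.12, "claw": 0.7}, {"linear": [0, 0, 0], "roll": -0.12, "claw": 0.7}, {"linear": [0, 0, 0], "roll": -0.12, "claw": 0.7}, {"linear": [0, 0, 0], "roll": -0.12, "claw": 0.7}, {"linear": [0, 0, 0], "roll": -0.12, "claw": 0.7}, {"linear": [0, 0, 0], "roll": -0.12, "claw": 0.7}, {"linear": [0, 0, 0], "roll": -0.12, "claw": 0.7}, {"linear": [0, 0, 0], "roll": -0.12, "claw": 0.7}, {"linear": [0, 0, 0], "roll": -0.12, "claw": 0.7}, {"linear": [0, 0, 0], "roll": -0.12, "claw": 0.7}])

```text
time_s: 20.52
tool_pos: [524.4, -189.5, 220.2]
ee_rot: [0.587, -0.395, 0.587, 0.395]
force: [0.5, -0.6, -0.1]
opening: 0.702
```

Call:
servo_tool(steps=[{"linear": [0, 0, 0], "roll": -0.12, "claw": 0.7}, {"linear": [0, 0, 0], "roll": 0, "claw": 0.65}, {"linear": [0, 0, 0], "roll": 0, "claw": 0.65}, {"linear": [0, 0, 0], "roll": 0, "claw": 0.65}])

```text
time_s: 20.85
tool_pos: [524.4, -189.6, 220.3]
ee_rot: [0.564, -0.426, 0.564, 0.426]
force: [0.7, 0.3, -0.1]
opening: 0.648
```

```bash
python3 nut.py
python3 - <<'E'
from h import *
plan([524.3,-189.3,120])
E
```

```text
top z 68.09624082881082 1654
top disc circle ((524.69384765625, -190.49566650390625), 17.410057067871094) [ 524.4108156  -191.11661903]
stud top 223 [ 524.32103111 -190.41592369] 74.09192886442524
t 20.9 tcp [ 524.4 -189.6  220.4] tooly yaw 164.18 xaxis [-1.e-04  1.e-04 -1.e+00] q6 -1.64 F [-0.4 -0.   0.4] op 0.653
  linear [0.4 0.2 0.2] 
t 20.9 tcp [ 524.4 -189.6  220.4] tooly yaw 164.18 xaxis [-1.e-04  1.e-04 -1.e+00] q6 -1.64 F [-0.4 -0.   0.4] op 0.653
  linear [100.4   0.2   0.3]
```

Call:
servo_tool(steps=[{"linear": [25, 0.1, -0.2], "roll": 0, "claw": 0.65}, {"linear": [35, 0, 0], "roll": 0, "claw": 0.65}, {"linear": [22, 0, 0], "roll": 0, "claw": 0.65}, {"linear": [12, 0, 0], "roll": 0, "claw": 0.65}, {"linear": [5, 0, 0], "roll": 0, "claw": 0.65}, {"linear": [0, 0, 0], "roll": 0, "claw": 0.65}, {"linear": [0, 0, 0], "roll": 0, "claw": 0.65}, {"linear": [0, 0, 0], "roll": 0, "claw": 0.65}, {"linear": [0, 0, 0], "roll": 0, "claw": 0.65}])

```text
time_s: 21.65
tool_pos: [524.9, -190.1, 122.5]
ee_rot: [0.564, -0.428, 0.563, 0.427]
force: [-0.2, -0.5, -0.0]
opening: 0.651
```

Run:
```python
from h import *
plan([524.3,-189.8,119.5])
```

```text
t 21.65 tcp [ 524.9 -190.1  122.5] tooly yaw 164.36 xaxis [ 1.7e-03 -7.0e-04 -1.0e+00] q6 -1.65 F [-0.2 -0.5 -0. ] op 0.651
  linear [3.  0.6 0.1]
```

Call:
servo_tool(steps=[{"linear": [1, 0.2, 0], "roll": 0, "claw": 0.65}, {"linear": [0, 0, 0], "roll": 0, "claw": 0.55}, {"linear": [0, 0, 0], "roll": 0, "claw": 0.45}, {"linear": [0, 0, 0], "roll": 0, "claw": 0.2}, {"linear": [0, 0, 0], "roll": 0, "claw": 0.2}, {"linear": [0, 0, 0], "roll": 0, "claw": 0.2}, {"linear": [0, 0, 0], "roll": 0, "claw": 0.2}])

```text
time_s: 22.23
tool_pos: [524.9, -190.0, 121.2]
ee_rot: [0.564, -0.428, 0.563, 0.427]
force: [2.5, -1.3, 4.2]
opening: 0.373
```

Run:
```python
from h import *
plan([524.3,-189.8,119.5]); print(readout.observe()['torque'])
```

```text
t 22.23 tcp [ 524.9 -190.   121.2] tooly yaw 164.38 xaxis [ 2.1e-03 -6.0e-04 -1.0e+00] q6 -1.65 F [ 2.5 -1.3  4.2] op 0.373
  linear [1.7 0.7 0.1] 
[-0.10175638 -0.40234636  0.06355432]
```

Call:
servo_tool(steps=[{"linear": [0.06, 0, 0], "roll": 0.12, "claw": 0.2}, {"linear": [0.06, 0, 0], "roll": 0.12, "claw": 0.2}, {"linear": [0.06, 0, 0], "roll": 0.12, "claw": 0.2}, {"linear": [0.06, 0, 0], "roll": 0.12, "claw": 0.2}, {"linear": [0.06, 0, 0], "roll": 0.12, "claw": 0.2}, {"linear": [0.06, 0, 0], "roll": 0.12, "claw": 0.2}, {"linear": [0.06, 0, 0], "roll": 0.12, "claw": 0.2}, {"linear": [0.06, 0, 0], "roll": 0.12, "claw": 0.2}, {"linear": [0.06, 0, 0], "roll": 0.12, "claw": 0.2}, {"linear": [0.06, 0, 0], "roll": 0.12, "claw": 0.2}, {"linear": [0.06, 0, 0], "roll": 0.12, "claw": 0.2}, {"linear": [0.06, 0, 0], "roll": 0.12, "claw": 0.2}])

```text
time_s: 23.23
tool_pos: [525.8, -191.0, 120.7]
ee_rot: [0.707, 0.051, 0.704, -0.053]
force: [9.0, -9.3, -0.0]
opening: 0.372
```

```bash
cat > q.py <<'E'
from h import *
plan(None); s=readout.observe(); print(s['torque'],'q6',s['qpos'][5],'tau6',s['tau'][5])
E
python3 q.py
```

```text
t 23.23 tcp [ 525.8 -191.   120.7] tooly yaw 81.51 xaxis [ 0.0037 -0.0028 -1.    ] q6 -0.2 F [ 9.  -9.3 -0. ] op 0.372

[-1.78262367 -1.66781126  0.10954458] q6 -0.19968914831540105 tau6 -3.751644641160965
```

Call:
servo_tool(steps=[{"linear": [0, -0.8, 0.9], "roll": 0, "claw": 0.2}, {"linear": [0, 0, 0], "roll": 0, "claw": 0.2}, {"linear": [0, 0, 0], "roll": 0, "claw": 0.2}])

```text
time_s: 23.48
tool_pos: [525.9, -191.2, 120.5]
ee_rot: [0.706, 0.049, 0.704, -0.05]
force: [6.0, -3.6, 4.5]
opening: 0.369
```

```bash
python3 q.py
```

```text
t 23.48 tcp [ 525.9 -191.2  120.5] tooly yaw 81.94 xaxis [ 0.0024 -0.0011 -1.    ] q6 -0.21 F [ 6.  -3.6  4.5] op 0.369

[-0.5527932  -1.10361648 -0.06457346] q6 -0.20791615273260075 tau6 0.0730302301235497
```

Fine. Continuing.

Call:
servo_tool(steps=[{"linear": [0.06, 0, 0.3], "roll": 0.12, "claw": 0.2}, {"linear": [0.06, 0, 0], "roll": 0.12, "claw": 0.2}, {"linear": [0.06, 0, 0], "roll": 0.12, "claw": 0.2}, {"linear": [0.06, 0, 0], "roll": 0.12, "claw": 0.2}, {"linear": [0.06, 0, 0], "roll": 0.12, "claw": 0.2}, {"linear": [0.06, 0, 0], "roll": 0.12, "claw": 0.2}, {"linear": [0.06, 0, 0], "roll": 0.12, "claw": 0.2}, {"linear": [0.06, 0, 0], "roll": 0.12, "claw": 0.2}, {"linear": [0, 0, 0], "roll": 0, "claw": 0.2}, {"linear": [0, 0, 0], "roll": 0, "claw": 0.2}])

```text
time_s: 24.32
tool_pos: [525.6, -192.0, 120.0]
ee_rot: [0.603, 0.37, 0.602, -0.371]
force: [-0.7, -10.4, 7.3]
opening: 0.374
```

```bash
python3 q.py
```

```text
t 24.32 tcp [ 525.6 -192.   120. ] tooly yaw 26.85 xaxis [ 0.0012 -0.0029 -1.    ] q6 0.75 F [ -0.7 -10.4   7.3] op 0.374

[-1.97107477 -0.06561203 -0.05804034] q6 0.7530176589769816 tau6 0.7820814661681652
```

Call:
servo_tool(steps=[{"linear": [0, -0.4, 0.7], "roll": 0, "claw": 0.2}, {"linear": [0.05, -0.09, 0.02], "roll": 0.1, "claw": 0.2}, {"linear": [0.05, -0.09, 0.02], "roll": 0.1, "claw": 0.2}, {"linear": [0.05, -0.09, 0.02], "roll": 0.1, "claw": 0.2}, {"linear": [0.05, -0.09, 0.02], "roll": 0.1, "claw": 0.2}, {"linear": [0, 0, 0], "roll": 0, "claw": 0.2}, {"linear": [0, 0, 0], "roll": 0, "claw": 0.2}])

```text
time_s: 24.9
tool_pos: [525.1, -192.3, 119.9]
ee_rot: [0.518, 0.482, 0.516, -0.483]
force: [-1.1, -4.5, 9.5]
opening: 0.373
```

```bash
python3 q.py
```

```text
t 24.9 tcp [ 525.1 -192.3  119.9] tooly yaw 3.97 xaxis [ 0.0011 -0.0016 -1.    ] q6 1.15 F [-1.1 -4.5  9.5] op 0.373

[-0.85124208  0.17992735 -0.06405217] q6 1.150967194533943 tau6 0.6155683100223541
```

Call:
servo_tool(steps=[{"linear": [0, -0.09, 0.1], "roll": 0.1, "claw": 0.2}, {"linear": [0, -0.09, 0.1], "roll": 0.1, "claw": 0.2}, {"linear": [0, -0.09, 0.02], "roll": 0.1, "claw": 0.2}, {"linear": [0, 0, 0], "roll": 0, "claw": 0.2}, {"linear": [0, 0, 0], "roll": 0, "claw": 0.2}])

```text
time_s: 25.32
tool_pos: [524.7, -192.4, 119.7]
ee_rot: [-0.44, -0.554, -0.439, 0.554]
force: [-1.4, -3.1, 9.3]
opening: 0.369
```

```bash
python3 q.py
```

```text
t 25.32 tcp [ 524.7 -192.4  119.7] tooly yaw -13.22 xaxis [ 8.0e-04 -1.2e-03 -1.0e+00] q6 1.45 F [-1.4 -3.1  9.3] op 0.369

[-0.68613667  0.15582283 -0.04668627] q6 1.450422862621852 tau6 0.6148108653724194
```

Call:
servo_tool(steps=[{"linear": [0.03, -0.09, 0.02], "roll": 0.1, "claw": 0.2}, {"linear": [0.03, -0.09, 0.02], "roll": 0.1, "claw": 0.2}, {"linear": [0, 0, 0], "roll": 0, "claw": 0.2}, {"linear": [0, 0, 0], "roll": 0, "claw": 0.2}])

```text
time_s: 25.65
tool_pos: [524.5, -192.4, 119.6]
ee_rot: [-0.382, -0.595, -0.381, 0.595]
force: [-1.7, -2.4, 9.4]
opening: 0.371
```

```bash
python3 q.py
```

```text
t 25.65 tcp [ 524.5 -192.4  119.6] tooly yaw -24.68 xaxis [ 7.0e-04 -1.2e-03 -1.0e+00] q6 1.65 F [-1.7 -2.4  9.4] op 0.371

[-0.7029882   0.21588706 -0.10404429] q6 1.6503035449369179 tau6 0.6094839423894882
```

Call:
servo_tool(steps=[{"linear": [0.03, -0.09, 0.02], "roll": 0.1, "claw": 0.2}, {"linear": [0, 0, 0], "roll": 0, "claw": 0.2}, {"linear": [0, 0, 0], "roll": 0, "claw": 0.2}])

```text
time_s: 25.9
tool_pos: [524.4, -192.3, 119.6]
ee_rot: [0.352, 0.614, 0.351, -0.614]
force: [-2.0, -1.7, 8.5]
opening: 0.372
```

```bash
python3 q.py
```

```text
t 25.9 tcp [ 524.4 -192.3  119.6] tooly yaw -30.4 xaxis [ 7.0e-04 -1.1e-03 -1.0e+00] q6 1.75 F [-2.  -1.7  8.5] op 0.372

[-0.63273369  0.2070012  -0.05766518] q6 1.7502588782054538 tau6 0.5481106974184513
```

Call:
servo_tool(steps=[{"linear": [0.03, -0.09, 0.02], "roll": 0.1, "claw": 0.2}, {"linear": [0, 0, 0], "roll": 0, "claw": 0.2}, {"linear": [0, 0, 0], "roll": 0, "claw": 0.2}])

```text
time_s: 26.15
tool_pos: [524.3, -192.2, 119.5]
ee_rot: [0.321, 0.63, 0.32, -0.63]
force: [-2.0, -2.5, 9.5]
opening: 0.374
```

```bash
python3 q.py
```

```text
t 26.15 tcp [ 524.3 -192.2  119.5] tooly yaw -36.13 xaxis [ 7.0e-04 -1.1e-03 -1.0e+00] q6 1.85 F [-2.  -2.5  9.5] op 0.374

[-0.67510469  0.23742504 -0.05552527] q6 1.8502076468011777 tau6 0.5480496771633625
```

Call:
servo_tool(steps=[{"linear": [0.03, -0.09, 0.02], "roll": 0.1, "claw": 0.2}, {"linear": [0, 0, 0], "roll": 0, "claw": 0.2}, {"linear": [0, 0, 0], "roll": 0, "claw": 0.2}])

```text
time_s: 26.4
tool_pos: [524.2, -192.2, 119.5]
ee_rot: [0.289, 0.646, 0.288, -0.646]
force: [-2.0, -2.0, 9.5]
opening: 0.369
```

```bash
python3 q.py
```

```text
t 26.4 tcp [ 524.2 -192.2  119.5] tooly yaw -41.86 xaxis [ 6.e-04 -1.e-03 -1.e+00] q6 1.95 F [-2.  -2.   9.5] op 0.369

[-0.57287169  0.27322512 -0.09064852] q6 1.9502127140270915 tau6 0.5479722283780575
```

Call:
servo_tool(steps=[{"linear": [0.03, -0.09, 0.02], "roll": 0.1, "claw": 0.2}, {"linear": [0, 0, 0], "roll": 0, "claw": 0.2}, {"linear": [0, 0, 0], "roll": 0, "claw": 0.2}])

```text
time_s: 26.65
tool_pos: [524.1, -192.1, 119.4]
ee_rot: [0.256, 0.659, 0.255, -0.659]
force: [-1.9, -2.6, 8.7]
opening: 0.376
```

```bash
python3 q.py
```

```text
t 26.65 tcp [ 524.1 -192.1  119.4] tooly yaw -47.58 xaxis [ 6.e-04 -9.e-04 -1.e+00] q6 2.05 F [-1.9 -2.6  8.7] op 0.376

[-0.55357326  0.2539891  -0.04814308] q6 2.0502231688577215 tau6 0.5478761717677116
```

Call:
servo_tool(steps=[{"linear": [0.03, -0.09, 0.02], "roll": 0.1, "claw": 0.2}, {"linear": [0, 0, 0], "roll": 0, "claw": 0.2}, {"linear": [0, 0, 0], "roll": 0, "claw": 0.2}])

```text
time_s: 26.9
tool_pos: [524.0, -192.0, 119.4]
ee_rot: [0.223, 0.671, 0.222, -0.671]
force: [-2.5, -1.6, 8.8]
opening: 0.372
```

```bash
python3 q.py
```

```text
t 26.9 tcp [ 524.  -192.   119.4] tooly yaw -53.25 xaxis [ 4.0e-04 -1.1e-03 -1.0e+00] q6 2.15 F [-2.5 -1.6  8.8] op 0.372

[-0.66949219  0.38167786  1.06456167] q6 2.1493711778922346 tau6 1.6851991787552834
```

Call:
servo_tool(steps=[{"linear": [0, 0, 0], "roll": 0, "claw": 0.2}, {"linear": [0, 0, 0], "roll": 0, "claw": 0.2}, {"linear": [0, 0, 0], "roll": 0, "claw": 0.2}])

```text
time_s: 27.15
tool_pos: [524.0, -192.0, 119.4]
ee_rot: [0.224, 0.671, 0.223, -0.671]
force: [-2.1, -2.6, 9.7]
opening: 0.371
```

```bash
python3 q.py
```

```text
t 27.15 tcp [ 524.  -192.   119.4] tooly yaw -53.22 xaxis [ 4.0e-04 -1.1e-03 -1.0e+00] q6 2.15 F [-2.1 -2.6  9.7] op 0.371

[-0.68310628  0.31964117  1.09104388] q6 2.148705355403222 tau6 1.0708578675985336
```

Call:
servo_tool(steps=[{"linear": [0, 0, 0], "roll": 0.03, "claw": 0.2}, {"linear": [0, 0, 0], "roll": 0, "claw": 0.2}, {"linear": [0, 0, 0], "roll": 0, "claw": 0.2}])

```text
time_s: 27.4
tool_pos: [524.4, -191.7, 119.4]
ee_rot: [0.213, 0.675, 0.213, -0.674]
force: [1.1, 0.9, 7.5]
opening: 0.367
```

```bash
python3 q.py
```

```text
t 27.4 tcp [ 524.4 -191.7  119.4] tooly yaw -54.93 xaxis [ 1.3e-03 -3.0e-04 -1.0e+00] q6 2.18 F [1.1 0.9 7.5] op 0.367

[-0.0050396  -0.26616811  0.95090151] q6 2.178986118021633 tau6 1.1120886728167534
```

Call:
servo_tool(steps=[{"linear": [0, 0, 0], "roll": -0.03, "claw": 0.2}, {"linear": [0, 0, 0], "roll": 0, "claw": 0.2}, {"linear": [0, 0, 0], "roll": 0, "claw": 0.2}])

```text
time_s: 27.65
tool_pos: [524.4, -191.8, 119.4]
ee_rot: [0.223, 0.671, 0.223, -0.671]
force: [1.8, 0.4, 6.9]
opening: 0.373
```

```bash
python3 q.py
```

```text
t 27.65 tcp [ 524.4 -191.8  119.4] tooly yaw -53.22 xaxis [ 1.3e-03 -3.0e-04 -1.0e+00] q6 2.15 F [1.8 0.4 6.9] op 0.373

[ 0.00680402 -0.37431113  0.49271913] q6 2.148985319176665 tau6 0.28486850671470165
```

Call:
servo_tool(steps=[{"linear": [0, 0.05, 0], "roll": -0.05, "claw": 0.2}, {"linear": [-0.05, 0.09, -0.02], "roll": -0.1, "claw": 0.2}, {"linear": [-0.05, 0.09, -0.02], "roll": -0.1, "claw": 0.2}, {"linear": [-0.05, 0.09, -0.02], "roll": -0.1, "claw": 0.2}, {"linear": [-0.05, 0.09, -0.02], "roll": -0.1, "claw": 0.2}, {"linear": [-0.05, 0.09, -0.02], "roll": -0.1, "claw": 0.2}, {"linear": [-0.05, 0.09, -0.02], "roll": -0.1, "claw": 0.2}, {"linear": [-0.05, 0.09, -0.02], "roll": -0.1, "claw": 0.2}, {"linear": [0, 0, 0], "roll": 0, "claw": 0.2}])

```text
time_s: 28.4
tool_pos: [524.9, -192.0, 119.7]
ee_rot: [0.455, 0.542, 0.455, -0.541]
force: [0.3, 1.4, 7.1]
opening: 0.377
```

```bash
python3 q.py
```

```text
t 28.4 tcp [ 524.9 -192.   119.7] tooly yaw -9.9 xaxis [ 0.001  0.    -1.   ] q6 1.39 F [0.3 1.4 7.1] op 0.377

[ 0.22238641 -0.19721653  0.07157852] q6 1.3927745326441914 tau6 -2.797420173883438
```

Call:
servo_tool(steps=[{"linear": [-0.05, 0.09, -0.02], "roll": -0.1, "claw": 0.2}, {"linear": [-0.05, 0.09, -0.02], "roll": -0.1, "claw": 0.2}, {"linear": [-0.05, 0.09, -0.02], "roll": -0.1, "claw": 0.2}, {"linear": [-0.05, 0.09, -0.02], "roll": -0.1, "claw": 0.2}, {"linear": [-0.05, 0.09, -0.02], "roll": -0.1, "claw": 0.2}, {"linear": [-0.05, 0.09, -0.02], "roll": -0.1, "claw": 0.2}, {"linear": [-0.05, 0.09, -0.02], "roll": -0.1, "claw": 0.2}, {"linear": [-0.03, 0.05, 0], "roll": -0.05, "claw": 0.2}, {"linear": [0, 0, 0], "roll": 0, "claw": 0.2}, {"linear": [0, 0, 0], "roll": 0, "claw": 0.2}])

```text
time_s: 29.23
tool_pos: [525.3, -191.8, 120.0]
ee_rot: [0.621, 0.339, 0.62, -0.339]
force: [-0.5, -0.2, 7.0]
opening: 0.366
```

```bash
python3 q.py
```

```text
t 29.23 tcp [ 525.3 -191.8  120. ] tooly yaw 32.71 xaxis [ 5.e-04 -1.e-04 -1.e+00] q6 0.65 F [-0.5 -0.2  7. ] op 0.366

[0.1870161  0.03005898 0.03556696] q6 0.6498296294368601 tau6 -0.3176543768495321
```

Call:
servo_tool(steps=[{"linear": [-0.05, 0.09, -0.02], "roll": -0.104, "claw": 0.2}, {"linear": [0, 0, 0], "roll": 0, "claw": 0.2}, {"linear": [0, 0, 0], "roll": 0, "claw": 0.2}, {"linear": [0, 0, 0], "roll": 0, "claw": 0.2}, {"linear": [0, 0, 0], "roll": 0, "claw": 0.2}])

```text
time_s: 29.65
tool_pos: [525.4, -191.7, 120.1]
ee_rot: [0.637, 0.306, 0.637, -0.306]
force: [-1.2, -0.7, 7.1]
opening: 0.374
```

```bash
python3 q.py
python3 - <<'E'
from h import *
a=cams.grab_frame('top')['image'][180:260,300:420]; b=cams.grab_frame('scene')['image'][130:260,190:320]
cv2.imwrite('pics/end.png',np.hstack([cv2.resize(a,(400,267),interpolation=3),cv2.resize(b,(267,267),interpolation=3)]))
E
python3 w.py w12 34
```

```text
t 29.65 tcp [ 525.4 -191.7  120.1] tooly yaw 38.64 xaxis [ 6.e-04 -2.e-04 -1.e+00] q6 0.55 F [-1.2 -0.7  7.1] op 0.374

[0.07789753 0.10777138 0.0246446 ] q6 0.5464303647066694 tau6 0.0404806702863425
t 29.8 tcp [ 525.4 -191.7  120. ] tooly yaw 38.64 xaxis [ 5.e-04 -1.e-04 -1.e+00] q6 0.55 F [-0.8 -0.4  7.5] op 0.37

brass [  303     0   185   189 14955] ctr [ 512.9 -100.9] size [45.8 66.2] long 96.34
brass [ 369   72   49   50 1914] ctr [ 514.1 -100.7] size [19.9 19.4] long 38.29
brass [ 239  239   81   94 5424] ctr [ 533.5 -200.9] size [40.3 52.3] long 128.64
zmed patch [38.0, 14.3]
```

View pics/w12.png

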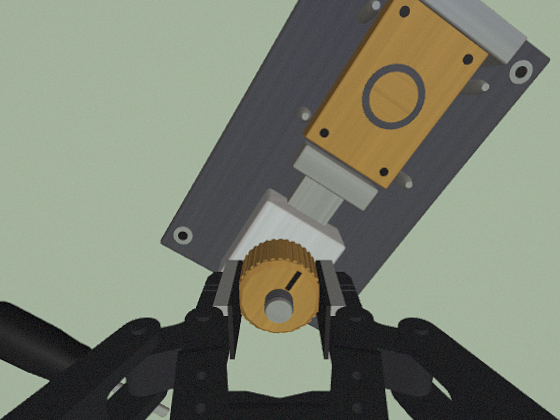

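View pics/end.png

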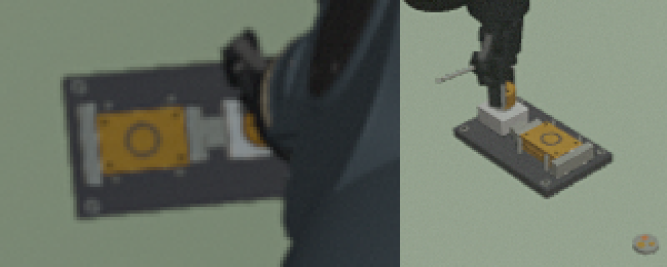

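```bash
python3 -c "
from h import *
print(ticket.finish_job())"
```

```text
the job is handed in; nothing more can be done
None
```

The job is handed in at about 30 s of the 72 s allowed. Both brass plates are stacked between the pins and released, and the arm is still gripping the nut a quarter turn off the bottom.

- **Plates:** after release, the pile measured within about 1 mm and 0.2° of the nest. The last wrist picture shows it still square, with the jaw just at its end. The green and red plates and the other bystanders were not touched.
- **Nut down:** it turned about 3.8 rad clockwise until it hit a hard stop, where the torque rose from about 0.06 to 1.06 Nm.
- **Slip at the stop:** the grip slipped on the nut there by up to about 0.05 rad. I took the stop as the point where the grip was untwisted, at a tool yaw of about -51.5°.
- **Back-off:** the final tool yaw is 38.6°, which is 90° from that point to within about 2°. The zero comes from the torque and was not checked in a picture.
- **Last forces:** the wrist torque at hand-in was about 0.02 Nm, with about 7 N of light downward push on the nut.
- **Disagreements:** the wrist camera gave the nut's axis about 1 mm apart in opposite views. The side forces while turning put it about 1.5 mm further out, so I nudged the tool to follow. Side force peaked at about 13 N.

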